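# Stock the lamp-base feeder tray

### The arm

A 6-joint arm with a two-finger parallel gripper is mounted at the origin on the work surface. World frame = base frame: x ahead of the robot, y to its left, z up, the work surface at z = 0. Lengths are in mm, angles in rad, forces in N, time in s.
With the tool pointing down it reaches from about 275 to 850 mm from the base axis. Payload 19 kg.
Tool frame: the origin (TCP) lies midway between the tips of the shut fingers; the grasp point (between the pads) lies 19 mm behind it; z points along the fingers, y is the line along which they close (so a half turn about z gives the same grasp; the last joint's range is limited). The gripper opens to 85 mm and grips with 20 to 120 N. Pads are 22 mm wide; open, the fingers measure 114 mm over their backs; the gripper's body (76 mm by 85 mm) begins 54 mm behind the grasp point. The pads swing forward as they close: fully open they stand 13 mm farther back than shut.
Start: joints at [1.065, 0.15, 1.437, -0, 1.554, -0.134], TCP at [208.895, 535.68, 231.267] pointing down, gripper open.
Joint ranges: [-2.8, 2.8], [-0.68, 2.1], [0.12, 2.68], [-1.39, 4.53], [0.16, 2.79], [-2.81, 2.81]. Speed limits (rad/s): [1.89, 1.89, 2.22, 3.01, 3.01, 3.01].

### API

Orientations are given as a unit quaternion [w, x, y, z].
In Python, from station import env gives the robot as it stands.
- The arm moves only by the tool carry_out, never from a script. Its argument "deltas" is text: rows parted by semicolons, each of 4 numbers parted by spaces: the shift along the tool's x, y, z in mm, then the turn about the tool's z in degrees. A call has 1 to 20 rows; each row is the pose to reach, as a shift and turn from the pose commanded when the call began, along the tool's axes at that moment; what a row does not reach only later rows make up. A row lasts 1/8 s, in which the tool goes at most 62.5 mm and 10.7 degrees, less where a joint would pass 70% of its speed; a pose out of reach is approached as far as the arm can. A call with a gripper value outside its range is refused whole. "claw" is the closure, from 0 (fully open) to 1 (shut), set as the call begins (left out, the last holds). The fingers move at their own pace and stop on an object; the grip force is fixed at half the most. Time passes only in rows, so rows that repeat a pose let the fingers close. It gives the time, the measured TCP pose, the force, the opening and the grip force at its end, in the units of the state.
- env.sense(): the state, without advancing time (a new reading comes with each control period).
- env.grab_frame(name): name is "side" or "top" or "wrist"; returns (picture, depth): 400x640x3 uint8, red, green, blue; 400x640 float32, mm along the optical axis (not along the pixel's ray), 0 where there is no reading.
- env.camera_params(name): a dict with "vfov" (degrees; the focal length in pixels is half the picture's height over the tangent of half this angle, whatever the lens; pixels are square), "cx", "cy" (the principal point, pixels), "xyz" and "orientation" of the camera in the world. Camera axes: x right, y up, looking along -z (the intrinsics and any distortion apply to the point x, -y, -z); pixel columns grow to the right and rows downward; lengths in mm; the calibration is good to about 2 mm. A picture is of the moment at which its call begins: read the wrist's pose just before it. camera_params takes no time and is no camera call; for the wrist camera it gives the pose at the moment of the call.
- env.close_job(): hands the job in; it is judged then, once.
Trained networks look in the newest picture that a camera, given by its name, has taken for a name from the list of things; names that differ only in an ending like _2 or _b are one class to them, and where a whole thing is asked for, a point or a joint stands for the part that bears it (a point fixed in the world has none). Each returns a list of dicts, best first, with "confidence" (0 to 1); they miss things now and then, are a little off and sometimes report something else, mostly with a low value. They report only what shows in the picture. A call takes as long as a camera call. They do not tell look-alikes from the thing itself.
- env.spot_in(camera, label): "centre" ([column, row] in pixels, amid what is visible of it).
- env.silhouettes(camera, label): "pixels" (400x640 bool, what is visible of it) and "centre" ([column, row] in pixels, amid what is visible of it).
The state is a dict: "clock": time; "joint_positions": joint angles; "qvel": joint speeds; "tau": joint torques, N m; "tool_pos": TCP position; "tool_rot": TCP orientation; "ft_force": force on the tool from outside, world axes, zero at the start; "moment": the same for the moment, N m; "opening": opening from 0.0 (shut) to 1.0 (fully open); "finger_force": force on a finger pad.
Only numpy, scipy, OpenCV 4.12 (cv2) and the standard library are available. Lean on these libraries where they do the work, as an engineer would, in place of code of your own. Each camera call takes 0.05 s, during which the arm holds its last target. There are 200 camera calls.

### The job

First take the tin of polish out of the sloped feeder tray and stand it upright on a free spot of the cardboard sheet without touching or disturbing the things there. Then load every lamp base from the bench: set it down upright on the tray's upper half, beyond the yellow line on the robot's side (never lower it or lift it over the lower half), and slide it down until it rests flat against the back stop, all side by side. When all are home, turn the red lock knob clockwise until it clicks over into its locked position, and let go.

Things in the scene. Friction and masses are not known exactly. Their poses are not given: they have to be found in the camera images.
- deck: Sloped feeder tray: aluminium deck 206 long, 320 wide between blue side walls 20 high, falling 22 deg away from the robot. Origin: on the deck surface at mid width, at the inner face of the blue back stop (lower end, 32 high). x points down the slope (deck from x=-206 to 0), y across to the left, z square off the deck
- deck_line (a point): Middle of the yellow line across the deck, at x=-95 in the deck's frame; the upper half lies beyond it on the robot's side. Deck friction varies: on most starts a base let go on it slides down by itself, on others it creeps or sticks where it is put and must be pushed on
- lock (a joint): Angle of the red lock knob, rad: 0 unlocked, 1.3 locked (end stop); grows as it turns clockwise seen from above. An over-centre detent resists (about 0.13 N m at first, falling to nothing at 0.65 rad), then the knob snaps on to 1.3 by itself; let go before 0.65 it springs back
- lock_grip (a point): Lock knob's grip point, on its vertical axis, 16 below its top. The grip is an upright red bar 64 long x 16 wide x 32 high, standing on a grey block whose top is 29 below the point, at the right of the tray; the bar runs along this frame's x, so close the fingers along its y
- tin_c (a point): Tin of polish, green with a yellow band and steel lid, 52 dia x 70 high, 0.2 kg: its centre, half-way up (35 from either end), z along its axis. It starts on the deck against the back stop, leaning with the slope
- sheet: Cardboard sheet lying on the bench, left of the tray, 340 (x) x 230 (y) x 3 thick, fixed. Origin: centre of its underside. Things stand on it about 110 apart
- base1_c (a point): Lamp base 1 (may be absent): grey stone disc 66 dia x 24 thick with an upright brass stem stub 16 dia on its centre, 70 high in all, 0.3 kg. The point is on its axis 35 above its underside; z along the axis, up the stem. Starts upright on the bench right of the tray
- base2_c (a point): Lamp base 2 (may be absent): grey stone disc 66 dia x 24 thick with an upright brass stem stub 16 dia on its centre, 70 high in all, 0.3 kg. The point is on its axis 35 above its underside; z along the axis, up the stem. Starts upright on the bench right of the tray
- base3_c (a point): Lamp base 3 (may be absent): grey stone disc 66 dia x 24 thick with an upright brass stem stub 16 dia on its centre, 70 high in all, 0.3 kg. The point is on its axis 35 above its underside; z along the axis, up the stem. Starts upright on the bench right of the tray
- base4_c (a point): Lamp base 4 (may be absent): grey stone disc 66 dia x 24 thick with an upright brass stem stub 16 dia on its centre, 70 high in all, 0.3 kg. The point is on its axis 35 above its underside; z along the axis, up the stem. Starts upright on the bench right of the tray
- shade1_c (a point): Bystander on the sheet (may be absent): small brass lamp shade, a dome 60 dia, 67 high; loose, upright. The point is on its axis 35 above its underside
- shade2_c (a point): Bystander on the sheet (may be absent): second brass dome shade, same as shade1; loose, upright. The point is on its axis 35 above its underside
- carton_c (a point): Bystander on the sheet (may be absent): white and blue bulb carton, 46 x 46 x 80 high; loose, upright. The point is on its axis 35 above its underside
- jar_c (a point): Bystander on the sheet (may be absent): amber jar with black lid, 56 dia, 71 high; loose, upright. The point is on its axis 35 above its underside
- tape_c (a point): Bystander on the sheet (may be absent): roll of brown tape lying flat, 60 dia, 42 high; loose, upright. The point is on its axis 35 above its underside
- bulb_c (a point): Bystander on the sheet (may be absent): white globe bulb on a white foot, 52 dia, 78 high; loose, upright. The point is on its axis 35 above its underside
There are look-alikes about, which are no part of the job. What is shaped like the part that bears base1_c but pink is not meant.

How it is judged:
By the outcome, as a careful person would: the job done as asked, in the order asked, and still so for the second after the job is handed in, with the robot touching nothing.
Of shade1, shade2, carton, jar, tape, bulb only 3 to 5 are there at a start; the rules pass over those that are not, and their reading is None.
Of base1, base2, base3, base4 only 3 to 4 are there at a start; the rules pass over those that are not, and their reading is None.
At some moment in a run one of base1, base2, base3, base4 may be knocked a few centimetres aside while the robot is not near it.
It also fails if it takes over 210 s, if anything falls off the work surface, if the arm or the gripper's body presses on something with over 40 N, if the wrist force passes 120 N, or if a joint passes its speed limit or range.

## Working session

There is one attempt and no reset: what is moved stays moved. The work goes in short steps, Python scripts to look and compute and a tool call to move; the robot and the scene stay as the last step left them, time stands still between calls to the robot, and variables do not carry over. Pictures are saved under pics/ and viewed, at most 14 in all, crops included, and the job is handed in when it is done.

Besides the shell and the picture viewer there is one more tool, called after ">>>" as name(argument=value, ...) on one line, values as JSON. carry_out: Moves the arm, as the interface text tells. Its arguments: {"type":"object","properties":{"deltas":{"type":"string"},"claw":{"type":"number"}},"required":["deltas"]}

```bash
ls; mkdir -p pics; cat > h.py <<'E'
import numpy as np, cv2
from scipy.spatial.transform import Rotation as R
from station import env
def rot(q): return R.from_quat([q[1],q[2],q[3],q[0]]).as_matrix()
def grab(n):
    p=env.camera_params(n); im,d=env.grab_frame(n); return p,im,d
def cloud(p,d):
    f=200/np.tan(np.radians(p['vfov'])/2)
    v,u=np.mgrid[0:400,0:640]
    c=np.stack([(u-p['cx'])/f*d,-(v-p['cy'])/f*d,-d],-1)
    return c@rot(p['orientation']).T+np.array(p['xyz'])
def save(n,im): cv2.imwrite('pics/'+n,im[:,:,::-1])
E
python3 - <<'E'
from h import *
print(env.sense())
for n in ('top','side'):
    p,im,d=grab(n); print(n,p); save(n+'0.png',im); np.savez(n+'0.npz',im=im,d=d,w=cloud(p,d))
E
```

```text
pics
{'clock': 0.0, 'joint_positions': array([ 1.06501310e+00,  1.50971307e-01,  1.43802740e+00, -7.91172119e-06,
        1.55382416e+00, -1.34027298e-01]), 'qvel': array([-0.00071695, -0.00040737, -0.00048433,  0.00078688,  0.00068823,
       -0.00024189]), 'tau': array([-2.88380033e-03, -7.13042951e+01, -5.70875001e+01, -4.13759062e-04,
        8.80722888e-03,  2.99313376e-05]), 'tool_pos': array([208.78038137, 535.48281339, 230.68564877]), 'tool_rot': array([-1.89682514e-04,  1.84809341e-01,  9.82774201e-01, -5.85144473e-04]), 'ft_force': array([-1.09775521, -0.20782542, -0.88312947]), 'moment': array([ 0.01004955, -0.00992182, -0.03695105]), 'finger_force': 0.0, 'opening': 1.0007503332208634}
top {'vfov': 43.68167986504197, 'cx': 326.3225291131497, 'cy': 185.13416237986527, 'xyz': array([ 150.34874753,  -43.30237383, 1487.548843  ]), 'orientation': array([ 0.72017753,  0.0814037 , -0.0794028 , -0.68440701])}
side {'vfov': 42.20295237054036, 'cx': 313.8895286004458, 'cy': 202.83674946425464, 'xyz': array([ 126.16218387, -902.70347017, 1198.94087255]), 'orientation': array([ 0.92688041,  0.33142651, -0.06782039, -0.16263325])}
```

View pics/top0.png

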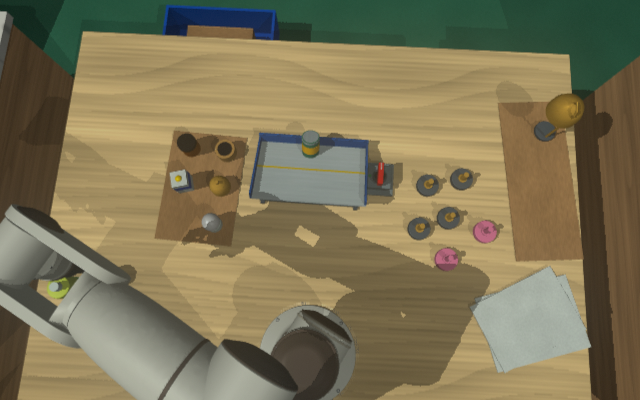

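View pics/side0.png

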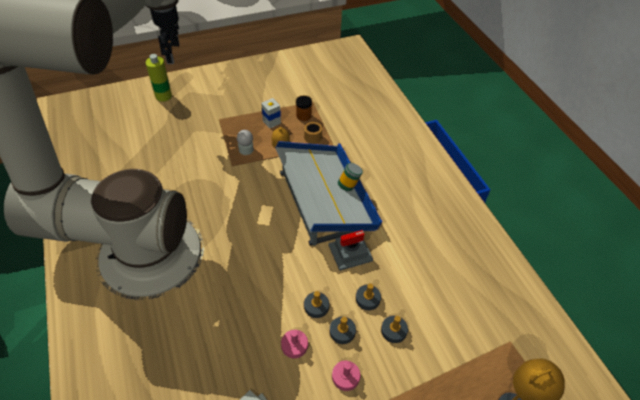

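The top picture shows the tin at (311,144) and the knob at (380,174). The grey bases are at (428,184), (461,178), (448,217) and (420,228); the pink look-alikes at (486,231) and (446,259) are not wanted. On the sheet stand the jar (188,144), tape (225,149), carton (180,180), shade (220,186) and bulb (212,223). The free spot is near (175,217).

```bash
python3 - <<'E'
from h import *
z=np.load('top0.npz'); w=z['w']; im=z['im']; s=np.load('side0.npz'); ws=s['w']
P=lambda n,u,v:print(n,np.round(w[v,u],0), im[v,u])
for n,u,v in [('table',400,120),('table2',330,260),('sheetTL',177,134),('sheetTR',245,140),('sheetBL',158,236),('sheetBR',231,242),('free',175,217),('deckTL',262,150),('deckUL',256,192),('deckUR',362,198),('deckLR',365,155),('lineL',262,166),('lineR',362,172),('lineM',312,169),('knob',380,174)]: P(n,u,v)
# deck plane fit
pts=w[175:198,265:355].reshape(-1,3); c=pts.mean(0); n=np.linalg.svd(pts-c)[2][2]; n*=np.sign(n[2]); print('deck n',n,np.degrees(np.arccos(n[2])),c, np.abs((pts-c)@n).max())
# bases stems: top points, both cameras
def blob(W,x,y,r,z0,z1):
    m=(np.hypot(W[...,0]-x,W[...,1]-y)<r)&(W[...,2]>z0)&(W[...,2]<z1); q=W[m]; return len(q),np.round(q.mean(0),1) if len(q) else None, (np.round((q.min(0)+q.max(0))/2,1) if len(q) else None)
for u,v in [(428,184),(461,178),(448,217),(420,228),(486,231),(446,259)]:
    x,y=w[v,u][:2]
    print((u,v),np.round(w[v,u]),'stem',blob(w,x,y,50,45,90),blob(ws,x,y,50,45,90),'disc',blob(w,x,y,50,15,32),blob(ws,x,y,50,15,32))
for nme,u,v in [('tin',311,144),('jar',188,144),('tape',225,149),('carton',180,180),('shade',220,186),('bulb',212,223)]:
    x,y=w[v,u][:2]; print(nme,np.round(w[v,u]),blob(w,x,y,45,30,200),blob(ws,x,y,45,30,200))
m=(im[...,0]>130)&(im[...,1]<60)&(im[...,2]<60); m[:,:370]=0;m[:,395:]=0
print('knob',m.sum(),w[m].mean(0)); q=w[m]; q=q[q[:,2]>q[:,2].max()-8]; print(len(q),q.mean(0),cv2.minAreaRect(q[:,:2].astype(np.float32)))
E
```

```text
table [ 717. -252.    2.] [174 152 103]
table2 [269. -53.  -0.] [128 111  77]
sheetTL [634. 444.   3.] [127 100  65]
sheetTR [625. 230.   5.] [136 108  69]
sheetBL [313. 463.   4.] [126 100  65]
sheetBR [307. 245.  -2.] [103  86  57]
free [372. 418.   6.] [123  96  62]
deckTL [587. 170.  34.] [ 98 101  94]
deckUL [444. 169.  89.] [93 97 91]
deckUR [ 441. -134.   94.] [125 132 125]
deckLR [ 585. -142.   41.] [ 96 104 107]
lineL [529. 162.  60.] [117 106  51]
lineR [ 527. -134.   57.] [136 129  82]
lineM [528.  14.  61.] [158 140  42]
knob [ 515. -184.   92.] [165  51  36]
deck n [0.96716758 0.04861437 0.24944641] 75.55524401470622 [469.70430707  16.91965956  88.82167408] 37.10946990151789
(428, 184) [ 502. -331.   52.] stem (33, array([ 505.5, -334.4,   65.1]), array([ 506.7, -334.6,   63.5])) (60, array([ 504.7, -336.2,   64.7]), array([ 506.2, -334.8,   61.3])) disc (319, array([ 504.4, -334.2,   23.7]), array([ 506.2, -335.2,   23.5])) (421, array([ 503. , -339. ,   25.2]), array([ 505.9, -333.7,   23.6]))
(461, 178) [ 528. -432.   40.] stem (37, array([ 529.7, -437. ,   64.9]), ar
[... 1982 characters left out ...]
4.7]), array([579.8, 282.7,  41.9]))
carton [469. 392.  85.] (375, array([470.1, 393.9,  74.7]), array([472.9, 397. ,  61.7])) (356, array([470.6, 390.4,  67.3]), array([473.9, 397.4,  63. ]))
shade [464. 282.  55.] (298, array([467.6, 286.3,  50.6]), array([471. , 290.8,  54. ])) (208, array([468.5, 282.3,  51. ]), array([471.1, 286.7,  55. ]))
bulb [350. 289.  78.] (269, array([353.3, 294.5,  69.7]), array([355.9, 296.9,  58.6])) (262, array([354.1, 289. ,  61.6]), array([355.7, 294.9,  58.5]))
knob 84 [ 514.43839433 -185.83165202   86.76596596]
51 [ 513.96266016 -185.73747522   88.78118109] ((518.8152465820312, -185.7477569580078), (14.2007474899292, 60.48579788208008), 86.23377990722656)
```

```bash
cat >> h.py <<'E'
def go(x,y,z,head=90.,s=None):
    "tool-frame delta (mm,mm,mm,deg) to bring TCP to world xyz with tool y heading head deg"
    s=s or env.sense(); M=rot(s['tool_rot']); d=M.T@(np.array([x,y,z])-s['tool_pos'])
    h=np.degrees(np.arctan2(M[1,1],M[0,1])); t=-((head-h+180)%360-180)
    return np.round(d,1),round(t,1)
E
python3 - <<'E'
from h import *
z=np.load('top0.npz'); W=z['w']; s=np.load('side0.npz'); S=s['w']
A=[]
for w in (W,S):
    q=w.reshape(-1,3); q=q[(q[:,0]>445)&(q[:,0]<550)&(abs(q[:,1]-14)<130)]
    m=abs(q[:,2]-(60+(528-q[:,0])*.404))<10; q=q[m]
    for _ in range(3):
        c=q.mean(0); n=np.linalg.svd(q-c)[2][2]; n*=np.sign(n[2]); r=(q-c)@n; q=q[abs(r)<3]
    print('deck',len(q),c,n,np.degrees(np.arccos(n[2])),np.degrees(np.arctan2(n[1],n[0]))); A.append((c,n))
c,n=A[0]
H=lambda w:(w-c)@n
# walls: points with height 15-24 above plane near sides; backstop 26-36
for w,l in ((W,'top'),(S,'side')):
    h=H(w)
    for name,sel in (('L',(abs(h-20)<2.5)&(w[...,1]>130)&(w[...,1]<220)&(w[...,0]>430)&(w[...,0]<600)),('R',(abs(h-20)<2.5)&(w[...,1]<-120)&(w[...,1]>-172)&(w[...,0]>430)&(w[...,0]<600)),('B',(abs(h-32)<2.5)&(w[...,0]>605)&(w[...,0]<660)&(abs(w[...,1]-14)<170))):
        q=w[sel]; 
        if len(q)>5: print(l,name,len(q),q.mean(0).round(1),q.min(0).round(),q.max(0).round(), 'fit', np.polyfit(q[:,0],q[:,1],1) if name!='B' else np.polyfit(q[:,1],q[:,0],1))
    m=(abs(w[...,1]-19)<40)&(w[...,0]>560)&(w[...,0]<650)&(h>40)&(h<90)
    q=w[m]; top=q[H(q)>66]; print('tin',len(q),'h max',H(q).max(),'lid ctr',top.mean(0),top.min(0),top.max(0),'y',q[:,1].min(),q[:,1].max())
E
```

```text
deck 2126 [496.13885358  14.28955023  71.93573147] [ 0.37405518 -0.00741321  0.92737682] 21.970467397388497 -1.13536789723766
deck 1856 [496.02695282   6.92767265  73.50979732] [ 0.3736951  -0.00914107  0.92750656] 21.95059018729106 -1.4012506832065212
top L 82 [515.9 180.5  86.9] [431. 176.  54.] [599. 185. 121.] fit [-2.01693720e-02  1.90919222e+02]
top R 72 [ 510.  -144.7   86.7] [ 430. -147.   50.] [ 597. -141.  120.] fit [-2.13317206e-02 -1.33846490e+02]
top B 157 [628.4  11.9  52.8] [ 618. -149.   49.] [636. 181.  58.] fit [2.11764520e-02 6.28152302e+02]
tin 297 h max 75.97009385761558 lid ctr [612.44776697  22.47256626 100.89207627] [587.12946123  -2.90473787  87.80106327] [636.66146599  47.61534395 113.18121664] y -3.1090178526807435 47.61534395128189
side L 82 [515.8 182.3  86.9] [435. 174.  54.] [598. 190. 120.] fit [-2.76858553e-02  1.96551305e+02]
side R 120 [ 506.2 -143.    88.4] [ 431. -150.   51.] [ 599. -136.  120.] fit [-2.11045495e-02 -1.32322117e+02]
side B 154 [627.5  -9.   53.4] [ 607. -150.   48.] [638. 184.  61.] fit [2.04687650e-02 6.27684649e+02]
tin 297 h max 77.65072294959772 lid ctr [611.99834892  21.69011742 102.27257264] [586.35139787  -2.987924    86.82145344] [638.32184431  51.6546777  113.9051245 ] y -3.510919008672772 51.65467770250427
```

>>> carry_out(deltas="-10 -10 0 -7; -30 -30 -10 -14; -60 -60 -20 -21.3; -60 -100 -30 -21.3; -60 -100 -30 -21.3", claw=0)

```text
clock: 0.72
tool_pos: [228.2, 419.4, 262.4]
tool_rot: [0.001, 0.001, 1.0, 0.001]
ft_force: [1.1, 0.6, 0.6]
opening: 0.997
finger_force: 0.0
```

>>> carry_out(deltas="-40 -40 0 0; -80 -85 0 0; -120 -130 0 0; -160 -175 0 1.2; -200 -220 10 1.2; -240 -262 25 1.2; -285 -305 40 1.2; -330 -350 60 1.2; -360 -385 75 1.2; -372 -397 82 1.2; -372 -397 82 1.2; -372 -397 82 1.2; -372 -397 82 1.2; -372 -397 82 1.2")

```text
clock: 2.48
tool_pos: [600.3, 24.4, 179.9]
tool_rot: [0.0, 0.01, 1.0, -0.0]
ft_force: [0.9, 0.1, 0.1]
opening: 0.999
finger_force: 0.0
```

```bash
python3 - <<'E'
from h import *
s=env.sense(); print(s['tool_pos'],s['joint_positions'].round(2),go(600,22,50,88.8))
p,im,d=grab('wrist'); save('w1.png',im); w=cloud(p,d)
lid=w[(abs(w[...,0]-605)<45)&(abs(w[...,1]-22)<40)&(w[...,2]>85)&(w[...,2]<118)]
print(len(lid),lid.mean(0),lid.min(0),lid.max(0))
E
```

```text
[600.2526775   24.41067787 179.92147243] [-0.09  0.22  1.45 -0.    1.46 -1.64] (array([  0.3,  -2.4, 129.9]), np.float64(0.1))
4094 [607.23229072  24.04424095  98.92087781] [581.17421349  -2.60189609  85.11486596] [639.06322766  50.09711461 109.18846958]
```

View pics/w1.png

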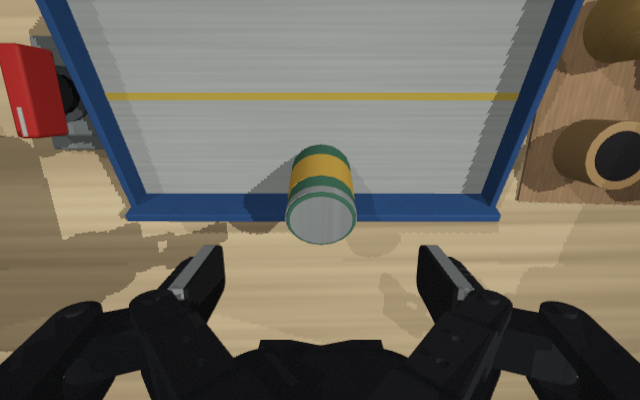

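The wrist picture shows the green and yellow tin at (320,195), centred between the fingers and against the blue back stop. The measured y of 24 agrees with the earlier reading. I'm descending to grasp it.

>>> carry_out(deltas="0 0 30 0; 0 0 60 0; 0 0 90 0; 0 0 115 0; 0 0 130 0; 0 0 130 0; 0 0 130 0", claw=0)

```text
clock: 3.4
tool_pos: [600.9, 23.7, 50.4]
tool_rot: [0.001, 0.01, 1.0, -0.0]
ft_force: [-0.1, -1.2, -0.1]
opening: 1.0
finger_force: 0.0
```

>>> carry_out(deltas="0 0 0 0; 0 0 0 0; 0 0 0 0; 0 0 0 0; 0 0 0 0; 0 0 0 0; 0 0 0 0; 0 0 0 0", claw=1)

```text
clock: 4.4
tool_pos: [601.0, 23.6, 50.1]
tool_rot: [0.001, 0.011, 1.0, -0.0]
ft_force: [1.1, -0.9, 6.7]
opening: 0.598
finger_force: 62.4
```

>>> carry_out(deltas="0 0 -15 0; 0 0 -45 0; 0 0 -85 0; 0 0 -120 0; 20 35 -130 0; 50 80 -130 0; 80 125 -130 0; 110 170 -130 0; 145 220 -130 0; 180 270 -130 0; 210 315 -130 0; 235 355 -130 0; 246 375 -130 0; 246 378 -130 0; 246 378 -130 0; 246 378 -130 0; 246 378 -130 0")

```text
clock: 6.52
tool_pos: [362.8, 406.2, 179.4]
tool_rot: [-0.0, 0.011, 1.0, -0.0]
ft_force: [0.2, 0.1, -2.5]
opening: 0.595
finger_force: 62.9
```

```bash
python3 - <<'E'
from h import *
s=env.sense(); print(s['tool_pos'],go(355,402,19,90)); p,im,d=grab('wrist'); save('w2.png',im)
w=cloud(p,d); t=s['tool_pos']
for u,v in((100,100),(300,100),(500,100)):print(w[v,u])
E
```

```text
[362.84544628 406.17770744 179.36972675] (array([  7.7,  -4.3, 160.4]), np.float64(-1.3))
[287.44590275 196.6212983   -0.69907536]
[291.71507402 387.93141316   0.60233973]
[ 2.95952987e+02  5.78891263e+02 -2.58087181e-01]
```

View pics/w2.png

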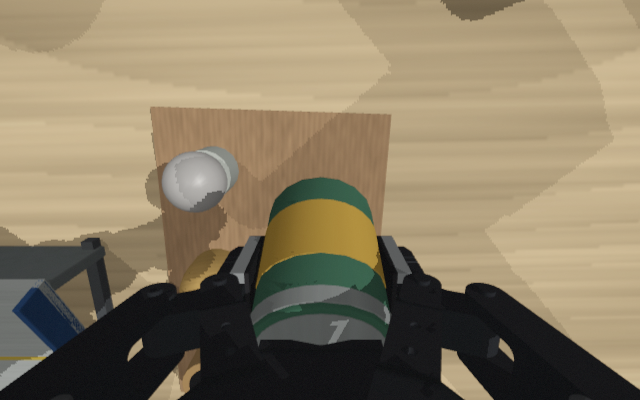

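The picture shows the tin in the pads, still leaning, over clear cardboard. The bulb is at (200,180), about 60 mm clear. I'm lowering it now.

>>> carry_out(deltas="4 -3 40 0; 6 -4 80 -1; 6 -4 115 -1; 6 -4 140 -1; 6 -4 147 -1; 6 -4 147 -1; 6 -4 147 -1")

```text
clock: 7.45
tool_pos: [356.9, 403.3, 33.4]
tool_rot: [0.001, 0.002, 1.0, 0.0]
ft_force: [0.8, -0.3, -2.5]
opening: 0.593
finger_force: 63.0
```

>>> carry_out(deltas="0 0 1 0; 0 0 2 0; 0 0 3 0; 0 0 4 0; 0 0 5 0; 0 0 6 0; 0 0 7 0; 0 0 8 0; 0 0 8 0; 0 0 8 0")

```text
clock: 8.7
tool_pos: [356.8, 403.2, 27.2]
tool_rot: [0.001, 0.002, 1.0, 0.0]
ft_force: [-14.5, -12.9, 46.6]
opening: 0.593
finger_force: 67.6
```

>>> carry_out(deltas="0 0 1 0; 0 0 1 0; 0 0 2 0; 0 0 2 0; 0 0 3 0; 0 0 3 0")

```text
clock: 9.45
tool_pos: [358.0, 403.9, 26.4]
tool_rot: [0.002, 0.002, 1.0, 0.001]
ft_force: [-17.9, -19.8, 75.8]
opening: 0.597
finger_force: 71.5
```

>>> carry_out(deltas="0 0 -2 0; 0 0 -3 0; 0 0 -3.5 0; 0 0 -3.5 0")

```text
clock: 9.95
tool_pos: [357.6, 403.6, 27.1]
tool_rot: [0.002, 0.002, 1.0, 0.001]
ft_force: [-2.7, -5.3, 28.3]
opening: 0.595
finger_force: 66.4
```

>>> carry_out(deltas="0 0 -1 0; 0 0 -1 0")

```text
clock: 10.2
tool_pos: [357.5, 403.5, 27.3]
tool_rot: [0.001, 0.002, 1.0, 0.001]
ft_force: [1.0, -2.4, 15.8]
opening: 0.599
finger_force: 64.9
```

>>> carry_out(deltas="0 0 0 0; 0 0 0 0; 0 0 0 0; 0 0 0 0; 0 0 0 0; 0 0 0 0", claw=0.37)

```text
clock: 10.95
tool_pos: [356.4, 402.9, 25.8]
tool_rot: [-0.0, 0.002, 1.0, -0.0]
ft_force: [0.5, -0.5, -0.3]
opening: 0.63
finger_force: 0.0
```

```bash
python3 - <<'E'
from h import *
print(env.sense()['tool_pos'])
p,im,d=grab('side'); W=cloud(p,d)
q=W[(abs(W[...,0]-357)<60)&(abs(W[...,1]-403)<60)&(W[...,2]>60)&(W[...,2]<90)]; print(len(q))
p,im,d=grab('wrist'); w=cloud(p,d); 
m=(abs(w[...,0]-357)<45)&(abs(w[...,1]-403)<45)&(w[...,2]>10)&(w[...,2]<100)&(im[...,1]>1.15*im[...,2]); print(m.sum())
save('w3.png',im)
E
```

```text
[356.35833934 402.86632095  25.75632118]
139
5527
```

View pics/w3.png

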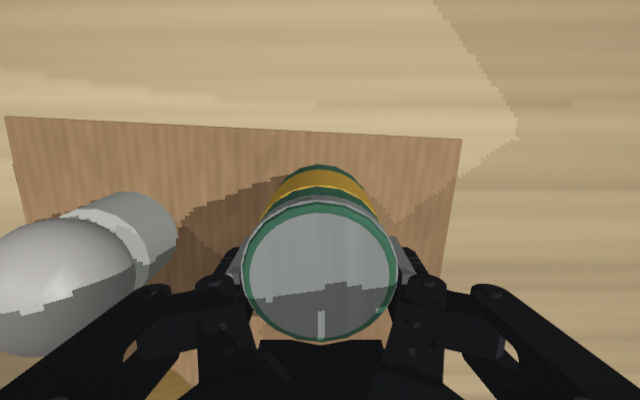

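The tin stands upright: the lid is round and centred at (320,275), and the bulb at left is untouched. I'm opening the gripper, lifting and crossing to the bases.

>>> carry_out(deltas="0 0 0 0; 0 0 0 0; 0 0 0 0; 0 0 -20 0; 0 0 -50 0; 0 0 -95 0; 0 0 -140 0; 0 0 -185 0; 0 0 -215 0; 0 0 -215 0", claw=0)

```text
clock: 12.3
tool_pos: [356.9, 403.4, 243.1]
tool_rot: [0.001, 0.002, 1.0, 0.001]
ft_force: [1.6, -0.5, -0.5]
opening: 0.999
finger_force: 0.0
```

>>> carry_out(deltas="-5 -30 0 0; -15 -75 0 0; -25 -125 0 0; -35 -175 0 0; -45 -225 0 0; -55 -275 0 0; -65 -325 0 0; -75 -375 0 0; -85 -425 0 0; -95 -475 0 0; -105 -525 0 0; -115 -575 0 0; -125 -625 0 0; -138 -675 0 0; -145 -715 0 0; -150 -737 0 0; -150 -737 0 0; -150 -737 0 0; -150 -737 0 0; -150 -737 0 0")

```text
clock: 14.8
tool_pos: [503.8, -334.0, 241.1]
tool_rot: [0.0, 0.001, 1.0, -0.0]
ft_force: [-0.1, -0.0, -0.3]
opening: 0.999
finger_force: 0.0
```

```bash
cat >> h.py <<'E'
def stems(W,x0=200,x1=640,y0=-560,y1=-215,im=None):
    m=((W[...,0]>x0)&(W[...,0]<x1)&(W[...,1]>y0)&(W[...,1]<y1)&(W[...,2]>50)&(W[...,2]<80))
    n,l,st,c=cv2.connectedComponentsWithStats(cv2.dilate(m.astype(np.uint8),np.ones((3,3))))
    out=[]
    for i in range(1,n):
        k=(l==i)&m
        if k.sum()<8: continue
        q=W[k]; col=im[k].mean(0).round() if im is not None else None
        out.append((((q.min(0)+q.max(0))/2).round(1),int(k.sum()),q[:,2].max().round(),col))
    return out
E
python3 - <<'E'
from h import *
s=env.sense(); print(s['clock'],s['tool_pos'],s['joint_positions'].round(2))
for n in ('wrist','side'):
    p,im,d=grab(n); save('%s4.png'%n,im); print(n); [print(*a) for a in stems(cloud(p,d),im=im)]
p,im,d=grab('top'); W=cloud(p,d)
q=W[(abs(W[...,0]-357)<45)&(abs(W[...,1]-403)<45)&(W[...,2]>65)]; print('tin',len(q),q.min(0),q.max(0))
E
```

```text
14.8 [ 503.79330898 -333.99927251  241.05342693] [-0.71  0.21  1.35 -0.    1.58 -2.28]
wrist
[ 374.6 -310.5   61. ] 330 72.0 [115.  93.  54.]
[ 375.5 -505.2   61. ] 470 72.0 [115.  70.  83.]
[ 411.1 -397.3   61.1] 304 72.0 [112.  90.  52.]
[ 507.4 -334.8   60.9] 236 72.0 [160. 133.  80.]
[ 592.7 -475.5   60.6] 152 71.0 [96. 78. 47.]
side
[ 506.9 -333.    63.7] 56 77.0 [136. 102.  39.]
[ 372.9 -310.    63.4] 57 77.0 [92. 67. 25.]
[ 409.  -397.4   63.7] 60 77.0 [90. 66. 24.]
[ 594.5 -475.1   63.1] 59 76.0 [100.  75.  29.]
[ 286.  -390.8   63.8] 58 77.0 [129.  60.  78.]
[ 373.1 -505.1   64.3] 62 76.0 [120.  54.  73.]
tin 274 [318.42028945 374.21422701  65.60894988] [368.68475681 427.48564695  81.38358062]
```

>>> carry_out(deltas="-2.7 -0.5 40 0; -2.7 -0.5 90 0; -2.7 -0.5 140 0; -2.7 -0.5 180 0; -2.7 -0.5 200 0; -2.7 -0.5 204 0; -2.7 -0.5 204 0; -2.7 -0.5 204 0")

```text
clock: 15.95
tool_pos: [506.9, -335.5, 38.1]
tool_rot: [0.001, 0.002, 1.0, -0.001]
ft_force: [-0.9, 0.5, -0.5]
opening: 0.997
finger_force: 0.0
```

>>> carry_out(deltas="0 0 0 0; 0 0 0 0; 0 0 0 0; 0 0 0 0; 0 0 0 0; 0 0 0 0; 0 0 0 0; 0 0 0 0; 0 0 0 0; 0 0 0 0; 0 0 -20 0; 0 0 -60 0; 0 0 -110 0; 0 0 -160 0; 0 0 -160 0", claw=1)

```text
clock: 17.82
tool_pos: [507.4, -335.9, 200.6]
tool_rot: [0.002, 0.002, 1.0, -0.002]
ft_force: [-0.0, -0.1, -2.1]
opening: 0.167
finger_force: 59.0
```

>>> carry_out(deltas="12 20 0 0; 31 60 0 0; 31 105 0 0; 31 155 0 0; 31 205 0 0; 31 255 0 0; 31 305 0 0; 31 355 0 1; 31 405 0 1; 31 445 5 1; 31 465 15 1; 31 470 25 1; 31 470 25 1; 31 470 25 1; 31 470 25 1")

```text
clock: 19.7
tool_pos: [477.3, 134.3, 172.1]
tool_rot: [0.0, 0.011, 1.0, -0.0]
ft_force: [-1.1, 0.2, -2.2]
opening: 0.17
finger_force: 59.0
```

```bash
python3 - <<'E'
from h import *
print(env.sense()['tool_pos'],go(476,134,133,88.8))
E
```

```text
[477.34953604 134.33038177 172.13199957] (array([ 1.4, -0.4, 39.1]), np.float64(-0.1))
```

>>> carry_out(deltas="1 0 15 0; 1 0 30 0; 1 0 36 0; 1 0 39 0; 1 0 41 0; 1 0 43 0; 1 0 43 0")

```text
clock: 20.58
tool_pos: [476.5, 135.1, 129.3]
tool_rot: [0.001, 0.01, 1.0, 0.0]
ft_force: [1.2, 0.2, 2.7]
opening: 0.168
finger_force: 60.0
```

>>> carry_out(deltas="-1.8 0 2 0; -4 0 4 0; -6.2 0 6 0; -8.4 0 7.8 0; -10.6 0 9.5 0; -12.8 0 11 0; -15 0 12.5 0; -17 0 14 0; -18.6 0 15.5 0; -18.6 0 15.5 0; -18.6 0 15.5 0")

```text
clock: 21.95
tool_pos: [495.8, 134.7, 114.6]
tool_rot: [0.002, 0.011, 1.0, 0.0]
ft_force: [2.7, -0.8, 10.7]
opening: 0.171
finger_force: 64.2
```

>>> carry_out(deltas="0 0 0 0; 0 0 0 0; 0 0 0 0; 0 0 0 0; 0 0 0 0; 0 0 0 0; 0 0 0 0; 0 0 0 0; 0 0 0 0; 0 0 0 0", claw=0.55)

```text
clock: 23.2
tool_pos: [494.7, 134.6, 113.3]
tool_rot: [-0.0, 0.01, 1.0, -0.0]
ft_force: [-0.5, 0.6, 0.6]
opening: 0.447
finger_force: 0.0
```

```bash
cat >> h.py <<'E'
C=np.array([496.1,18.7-.021*21,72.5]); N=np.array([.374,-.0078,.9274]); N/=np.linalg.norm(N)
X=np.array([np.cos(np.radians(22))*np.cos(.0209),-np.cos(np.radians(22))*np.sin(.0209),-.3746]); X-=N*(X@N); X/=np.linalg.norm(X); Y=np.cross(N,X)
O=C+X*((612.5-496.1)/X[0])
def deckstems(W,im):
    q=(W-O)@np.stack([X,Y,N],1)
    m=(q[...,0]>-210)&(q[...,0]<5)&(abs(q[...,1])<160)&(q[...,2]>36)&(q[...,2]<85)&(im[...,0]>1.3*im[...,2])
    n,l,st,c=cv2.connectedComponentsWithStats(cv2.dilate(m.astype(np.uint8),np.ones((3,3))))
    for i in range(1,n):
        k=(l==i)&m
        if k.sum()>=8: a=q[k]; print('  stem deck',((a.min(0)+a.max(0))/2).round(1),'zmax',a[:,2].max().round(),k.sum())
E
python3 - <<'E'
from h import *
print(O)
for n in ('side','top','wrist'):
    p,im,d=grab(n); print(n); deckstems(cloud(p,d),im)
    save(n+'5.png',im)
E
```

```text
[612.5         15.82588697  25.53797899]
side
  stem deck [-166.4  140.7   66.6] zmax 84.0 18
  stem deck [-30.5 116.9  54.6] zmax 73.0 63
top
wrist
```

View pics/wrist5.png

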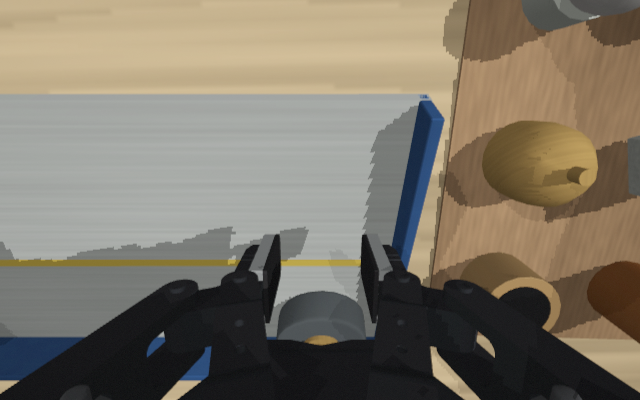

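The wrist picture shows the base slid down between the fingers to the back stop, disc at (320,315). The side view puts it at deck (-30,117). Next is the base at (373,-310).

>>> carry_out(deltas="0 0 -30 0; 0 0 -75 0; 25 -35 -100 0; 50 -80 -100 0; 75 -125 -100 -0.5; 95 -175 -100 -1.2; 105 -225 -100 -1.2; 110 -275 -100 -1.2; 112 -325 -100 -1.2; 112 -375 -100 -1.2; 112 -420 -100 -1.2; 112 -445 -90 -1.2; 112 -447.5 -50 -1.2; 112.2 -447.5 0 -1.2; 112.2 -447.5 40 -1.2; 112.2 -447.5 65 -1.2; 112.2 -447.5 75 -1.2; 112.2 -447.5 76 -1.2; 112.2 -447.5 76 -1.2", claw=0)

```text
clock: 25.72
tool_pos: [373.5, -310.8, 38.3]
tool_rot: [0.0, -0.0, 1.0, -0.001]
ft_force: [0.4, 0.7, 0.6]
opening: 0.998
finger_force: 0.0
```

>>> carry_out(deltas="0 0 0 0; 0 0 0 0; 0 0 0 0; 0 0 0 0; 0 0 0 0; 0 0 0 0; 0 0 0 0; 0 0 0 0; 0 0 0 0; 0 0 0 0; 0 0 -20 0; 0 0 -60 0; 0 0 -110 0; 0 0 -155 0; -20 35 -160 0; -45 80 -160 0; -65 125 -160 0; -85 175 -160 0; -97 225 -160 0; -100 265 -160 0.5", claw=1)

```text
clock: 28.22
tool_pos: [473.3, -43.4, 196.8]
tool_rot: [-0.0, 0.004, 1.0, 0.0]
ft_force: [-0.3, -0.8, -2.5]
opening: 0.17
finger_force: 58.9
```

>>> carry_out(deltas="0 40 0 0.7; -1 80 0 0.7; -2 102 5 0.7; -3 104 20 0.7; -3 104 26 0.7; -3 104 26 0.7; -3 104 26 0.7")

```text
clock: 29.1
tool_pos: [477.2, 57.9, 171.6]
tool_rot: [0.0, 0.011, 1.0, -0.0]
ft_force: [0.0, 0.2, -1.5]
opening: 0.169
finger_force: 59.0
```

```bash
python3 - <<'E'
from h import *
s=env.sense();print(s['tool_pos'],s['opening'],go(476,58,129.5,88.8))
E
```

```text
[477.2162573   57.89933382 171.56136654] 0.16944716845235638 (array([ 1.2,  0.1, 42.1]), np.float64(-0.1))
```

>>> carry_out(deltas="1 0 15 0; 1 0 30 0; 1 0 36 0; 1 0 39 0; 1 0 41 0; 1 0 42.5 0; 1 0 42.5 0; -1 0 44.5 0; -3 0 46.5 0; -5.2 0 48.5 0; -7.4 0 50.3 0; -9.6 0 52 0; -11.8 0 53.5 0; -14 0 55 0; -16 0 56.5 0; -17.6 0 58 0; -17.6 0 58 0; -17.6 0 58 0")

```text
clock: 31.35
tool_pos: [495.6, 58.1, 114.7]
tool_rot: [0.001, 0.011, 1.0, -0.0]
ft_force: [1.4, 0.2, 14.2]
opening: 0.172
finger_force: 64.6
```

>>> carry_out(deltas="0 0 0 0; 0 0 0 0; 0 0 0 0; 0 0 0 0; 0 0 0 0; 0 0 0 0; 0 0 0 0; 0 0 0 0; 0 0 0 0; 0 0 0 0", claw=0.55)

```text
clock: 32.6
tool_pos: [494.7, 58.1, 113.3]
tool_rot: [-0.0, 0.01, 1.0, -0.0]
ft_force: [0.3, -0.3, -1.0]
opening: 0.452
finger_force: 0.0
```

```bash
python3 - <<'E'
from h import *
for n in ('side',):
    p,im,d=grab(n); W=cloud(p,d); print(n); deckstems(W,im); [print(*a) for a in stems(W,im=im)]
s=env.sense();print(s['tool_pos'],go(409.5,-397.3,37,90))
E
```

```text
side
  stem deck [-33.4 114.7  55.2] zmax 73.0 59
  stem deck [-34.   40.3  55.6] zmax 74.0 57
[ 409.1 -396.6   62.9] 62 76.0 [128.  94.  31.]
[ 594.  -475.5   63.1] 59 75.0 [132.  98.  34.]
[ 285.8 -389.9   63.2] 57 76.0 [120.  55.  73.]
[ 372.9 -504.7   63.8] 62 75.0 [180.  86. 114.]
[494.64991795  58.15763516 113.300705  ] (array([  75.6, -457.1,   76.3]), np.float64(-1.2))
```

>>> carry_out(deltas="0 0 -30 0; 0 0 -75 0; 15 -35 -100 0; 30 -80 -100 0; 45 -125 -100 -0.5; 60 -175 -100 -1.2; 70 -225 -100 -1.2; 74 -275 -100 -1.2; 75.6 -325 -100 -1.2; 75.6 -375 -100 -1.2; 75.6 -425 -100 -1.2; 75.6 -455 -90 -1.2; 75.6 -457 -50 -1.2; 75.6 -457 0 -1.2; 75.6 -457 40 -1.2; 75.6 -457 65 -1.2; 75.6 -457 75 -1.2; 75.6 -457 76 -1.2; 75.6 -457 76 -1.2", claw=0)

```text
clock: 35.02
tool_pos: [409.9, -397.6, 38.4]
tool_rot: [0.0, 0.0, 1.0, -0.001]
ft_force: [0.1, 0.6, -0.2]
opening: 1.003
finger_force: 0.0
```

>>> carry_out(deltas="0 0 0 0; 0 0 0 0; 0 0 0 0; 0 0 0 0; 0 0 0 0; 0 0 0 0; 0 0 0 0; 0 0 0 0; 0 0 0 0; 0 0 0 0; 0 0 -20 0; 0 0 -60 0; 0 0 -110 0; 0 0 -155 0; -20 35 -160 0; -40 80 -160 0; -55 125 -160 0; -63 175 -160 0; -65 225 -160 0; -65 275 -160 0.5", claw=1)

```text
clock: 37.52
tool_pos: [474.2, -120.4, 196.8]
tool_rot: [-0.0, 0.004, 1.0, 0.0]
ft_force: [0.8, 0.7, -2.3]
opening: 0.168
finger_force: 58.9
```

```bash
python3 - <<'E'
from h import *
s=env.sense();print(s['tool_pos'],s['opening'],s['finger_force'],go(476,-19,171.5,88.8))
E
```

```text
[ 474.18600818 -120.44639281  196.79790102] 0.16838511862834613 58.88505399227142 (array([ -0.9, 101.4,  25.3]), np.float64(0.7))
```

>>> carry_out(deltas="0 40 0 0.7; -1 80 0 0.7; -1 100 5 0.7; -1 101.4 20 0.7; -1 101.4 25.3 0.7; -1 101.4 25.3 0.7; -1 101.4 25.3 0.7")

```text
clock: 38.4
tool_pos: [476.5, -21.4, 172.2]
tool_rot: [0.0, 0.011, 1.0, -0.0]
ft_force: [0.1, -0.9, -3.6]
opening: 0.172
finger_force: 59.0
```

>>> carry_out(deltas="0 0 15 0; 0 0 30 0; 0 0 36 0; 0 0 39 0; 0 0 41 0; 0 0 42.5 0; 0 0 42.5 0; -2 0 44.5 0; -4 0 46.5 0; -6.2 0 48.5 0; -8.4 0 50.3 0; -10.6 0 52 0; -12.8 0 53.5 0; -15 0 55 0; -17 0 56.5 0; -18.6 0 58 0; -18.6 0 58 0; -18.6 0 58 0")

```text
clock: 40.65
tool_pos: [496.7, -21.5, 115.6]
tool_rot: [0.002, 0.011, 1.0, -0.0]
ft_force: [6.0, -0.2, 13.1]
opening: 0.168
finger_force: 63.4
```

>>> carry_out(deltas="0 0 0 0; 0 0 0 0; 0 0 0 0; 0 0 0 0; 0 0 0 0; 0 0 0 0; 0 0 0 0; 0 0 0 0; 0 0 0 0; 0 0 0 0", claw=0.55)

```text
clock: 41.9
tool_pos: [495.0, -21.2, 114.0]
tool_rot: [-0.0, 0.01, 1.0, -0.0]
ft_force: [-0.1, 0.7, 0.8]
opening: 0.45
finger_force: 0.0
```

```bash
python3 - <<'E'
from h import *
for n in ('side',):
    p,im,d=grab(n); W=cloud(p,d); print(n); deckstems(W,im); [print(*a) for a in stems(W,im=im)]
s=env.sense();print(s['tool_pos'],go(594.2,-475.3,37,90))
E
```

```text
side
  stem deck [-30.9 112.8  59.6] zmax 74.0 19
  stem deck [-33.9  40.5  55.4] zmax 74.0 58
  stem deck [-33.3 -40.8  55.5] zmax 75.0 68
[ 593.9 -475.7   63.8] 58 78.0 [132.  96.  31.]
[ 286.2 -390.2   62.7] 54 75.0 [122.  56.  74.]
[ 373.2 -504.7   63.5] 61 77.0 [183.  88. 116.]
[494.95966626 -21.16714749 113.97845763] (array([-108.7, -451.9,   77. ]), np.float64(-1.2))
```

>>> carry_out(deltas="0 0 -30 0; 0 0 -75 0; -5 -35 -100 0; -15 -80 -100 0; -25 -125 -100 -0.5; -40 -175 -100 -1.2; -55 -225 -100 -1.2; -70 -275 -100 -1.2; -85 -325 -100 -1.2; -95 -370 -100 -1.2; -105 -420 -100 -1.2; -108.7 -450 -90 -1.2; -108.7 -452 -50 -1.2; -108.7 -452 0 -1.2; -108.7 -452 40 -1.2; -108.7 -452 65 -1.2; -108.7 -452 75 -1.2; -108.7 -452 77 -1.2; -108.7 -452 77 -1.2", claw=0)

```text
clock: 44.32
tool_pos: [594.6, -475.7, 38.3]
tool_rot: [0.001, 0.0, 1.0, -0.001]
ft_force: [-0.2, 0.1, 0.2]
opening: 0.996
finger_force: 0.0
```

>>> carry_out(deltas="0 0 0 0; 0 0 0 0; 0 0 0 0; 0 0 0 0; 0 0 0 0; 0 0 0 0; 0 0 0 0; 0 0 0 0; 0 0 0 0; 0 0 0 0; 0 0 -20 0; 0 0 -60 0; 0 0 -110 0; 0 0 -155 0; 30 35 -160 0; 65 75 -160 0; 100 110 -160 0; 115 150 -160 0; 118 170 -160 0; 118 170 -160 0.5", claw=1)

```text
clock: 46.82
tool_pos: [476.5, -304.5, 198.1]
tool_rot: [0.0, 0.004, 1.0, -0.0]
ft_force: [0.0, -0.8, -2.8]
opening: 0.17
finger_force: 59.1
```

```bash
python3 - <<'E'
from h import *
s=env.sense();print(s['tool_pos'],s['opening'],s['finger_force'],go(475.5,-97.5,172,88.8))
E
```

```text
[ 476.50149868 -304.49849043  198.1187763 ] 0.16964110692106765 59.06849205493927 (array([  2.7, 207. ,  25.9]), np.float64(0.7))
```

>>> carry_out(deltas="1 25 0 0; 2 65 0 0; 2 110 0 0; 2 155 0 0.7; 2 195 0 0.7; 2 206 10 0.7; 2 206.5 22 0.7; 2 206.5 25.9 0.7; 2 206.5 25.9 0.7; 2 206.5 25.9 0.7")

```text
clock: 48.08
tool_pos: [476.1, -99.5, 171.3]
tool_rot: [0.0, 0.011, 1.0, -0.0]
ft_force: [0.6, -0.4, -3.2]
opening: 0.172
finger_force: 59.3
```

>>> carry_out(deltas="0 0 15 0; 0 0 30 0; 0 0 36 0; 0 0 39 0; 0 0 41 0; 0 0 42.5 0; 0 0 42.5 0; -2 0 44.5 0; -4 0 46.5 0; -6.2 0 48.5 0; -8.4 0 50.3 0; -10.6 0 52 0; -12.8 0 53.5 0; -15 0 55 0; -17 0 56.5 0; -18.6 0 58 0; -18.6 0 58 0; -18.6 0 58 0")

```text
clock: 50.32
tool_pos: [496.0, -99.7, 114.7]
tool_rot: [0.002, 0.01, 1.0, -0.001]
ft_force: [3.0, -0.5, 13.3]
opening: 0.165
finger_force: 63.7
```

>>> carry_out(deltas="0 0 0 0; 0 0 0 0; 0 0 0 0; 0 0 0 0; 0 0 0 0; 0 0 0 0; 0 0 0 0; 0 0 0 0; 0 0 0 0; 0 0 0 0", claw=0.55)

```text
clock: 51.58
tool_pos: [494.6, -99.2, 113.1]
tool_rot: [-0.0, 0.011, 1.0, -0.0]
ft_force: [-0.3, -0.3, 0.3]
opening: 0.451
finger_force: 0.0
```

>>> carry_out(deltas="0 0 -30 0; 0 0 -70 0; 0 0 -100 0; 30 0 -120 0; 60 0 -130 0; 60 0 -130 0; 60 0 -130 0")

```text
clock: 52.45
tool_pos: [434.9, -98.0, 243.0]
tool_rot: [0.0, 0.011, 1.0, -0.0]
ft_force: [-0.3, 0.6, 0.1]
opening: 0.452
finger_force: 0.0
```

```bash
python3 - <<'E'
from h import *
s=env.sense();print(s['tool_pos'])
for n in ('side','top'):
    p,im,d=grab(n); W=cloud(p,d); print(n); deckstems(W,im); save(n+'6.png',im); np.savez(n+'6.npz',w=W,im=im)
    red=(im[...,0]>100)&(im[...,1]<.45*im[...,0])&(im[...,2]<.45*im[...,0])&(abs(W[...,0]-515)<60)&(abs(W[...,1]+186)<50)
    q=W[red]; t=q[q[:,2]>np.percentile(q[:,2],90)-6]; print(len(q),np.percentile(q[:,2],[5,50,95,99]),t.min(0),t.max(0),cv2.minAreaRect(t[:,:2].astype(np.float32)))
    g=W[(W[...,0]>470)&(W[...,0]<560)&(W[...,1]<-140)&(W[...,1]>-180)]
    for a in range(-180,-140,5): 
        k=g[(g[:,1]>=a)&(g[:,1]<a+5)&(g[:,0]>500)&(g[:,0]<530)]; print(a,np.percentile(k[:,2],[10,50,90]).round() if len(k) else '')
E
```

```text
[434.8836434  -98.01072863 243.01939541]
side
  stem deck [-33.5 114.6  54.8] zmax 73.0 56
  stem deck [-33.7  39.8  56.3] zmax 74.0 57
  stem deck [-33.3 -38.9  54.5] zmax 73.0 66
  stem deck [ -31.7 -120.5   55.3] zmax 74.0 72
146 [76.64101863 87.1916782  91.53338123 94.77118805] [ 487.82260505 -196.78241502   84.83165691] [ 549.36831464 -175.96092069   95.43534997] ((518.7554931640625, -186.1786346435547), (18.831478118896484, 61.638999938964844), 86.94165802001953)
-180 [84. 88. 90.]
-175 
-170 
-165 
-160 
-155 
-150 [59. 73. 87.]
-145 [62. 73. 87.]
top
  stem deck [-32.8 114.9  55.1] zmax 74.0 56
  stem deck [-32.3  38.5  55.2] zmax 74.0 60Traceback (most recent call last):
  File "<stdin>", line 6, in <module>
    return _quantile_unchecked(
        a, q, axis, out, overwrite_input, method, keepdims, weights)
    return _ureduce(a,
                    func=_quantile_ureduce_func,
    ...<5 lines>...
                    overwrite_input=overwrite_input,
                    method=method)
    r = func(a, **kwargs)
    result = _quantile(arr,
                       quantiles=q,
    ...<2 lines>...
                       out=out,
                       weights=wgt)
    slices_having_nans = np.isnan(arr[-1, ...])
                                  ~~~^^^^^^^^^
IndexError: index -1 is out of bounds for axis 0 with size 0
```

View pics/side6.png

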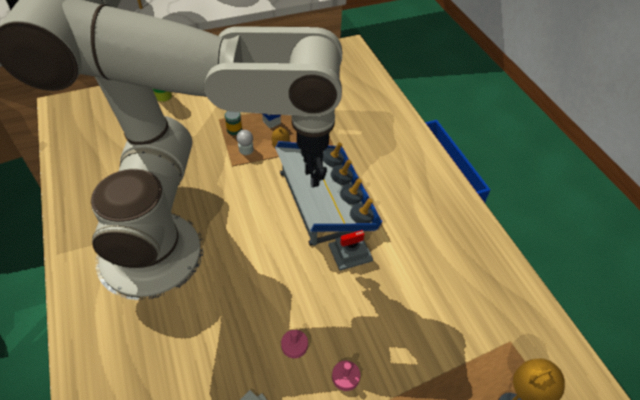

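All four bases are home in a row at deck x about -33, at (337,155) to (365,210). The pink look-alikes at (295,342) and (346,375) are untouched, and the knob is at (352,239). I'm moving above the knob.

>>> carry_out(deltas="-25 -25 0 0; -55 -55 15 0.5; -80 -80 40 0.8; -85.4 -86 70 0.8; -85.4 -86 80 0.8; -85.4 -86 80 0.8; -85.4 -86 80 0.8; -85.4 -86 80 0.8", claw=0.63)

```text
clock: 53.55
tool_pos: [518.4, -185.6, 164.3]
tool_rot: [0.001, 0.017, 1.0, -0.0]
ft_force: [0.2, -0.3, 0.1]
opening: 0.373
finger_force: 0.0
```

```bash
python3 - <<'E'
from h import *
s=env.sense();print(s['tool_pos'],s['opening'],go(518.5,-186,62,88))
p,im,W=grab('wrist'); W=cloud(p,W); save('w7.png',im)
red=(im[...,0]>90)&(im[...,1]<.45*im[...,0])&(im[...,2]<.45*im[...,0])&(abs(W[...,0]-515)<60)&(abs(W[...,1]+186)<50)
q=W[red]; t=q[q[:,2]>np.percentile(q[:,2],90)-4]; print(len(q),np.percentile(q[:,2],[5,50,95]),t.min(0),t.max(0),cv2.minAreaRect(t[:,:2].astype(np.float32)))
E
```

```text
[ 518.41953422 -185.6369122   164.30594358] 0.3725026611910491 (array([ 1.000e-01, -3.000e-01,  1.023e+02]), np.float64(0.0))
1803 [77.66793702 86.3265138  87.507995  ] [ 489.09130372 -194.27056063   83.32214167] [ 551.70782738 -177.81207056   88.56115501] ((520.3522338867188, -186.3263702392578), (15.545126914978027, 62.40650939941406), 88.50444793701172)
```

View pics/w7.png

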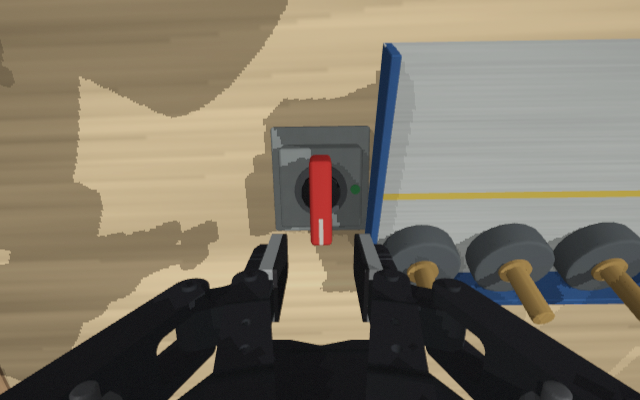

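The picture shows the red bar at (320,200) squarely between the fingers, with the tray wall clear to the right. I'm descending and gripping.

>>> carry_out(deltas="-1 -0.5 30 0; -1 -0.5 60 0; -1 -0.5 80 0; -1 -0.5 95 0; -1 -0.5 102 0; -1 -0.5 106 0; -1 -0.5 106 0; -1 -0.5 106 0")

```text
clock: 54.6
tool_pos: [519.4, -186.4, 57.6]
tool_rot: [0.0, 0.017, 1.0, -0.0]
ft_force: [-0.9, -0.2, 0.3]
opening: 0.368
finger_force: 0.0
```

>>> carry_out(deltas="0 0 0 0; 0 0 0 0; 0 0 0 0; 0 0 0 0; 0 0 0 0; 0 0 0 0", claw=1)

```text
clock: 55.35
tool_pos: [519.4, -185.9, 57.7]
tool_rot: [0.0, 0.017, 1.0, 0.0]
ft_force: [-0.8, 5.4, 5.4]
opening: 0.174
finger_force: 58.7
```

>>> carry_out(deltas="0 0 0 6; 0 0 0 12; 0 0 0 18; 0 0 0 24; 0 0 0 30; 0 0 0 36; 0 0 0 42; 0 0 0 48; 0 0 0 54; 0 0 0 60; 0 0 0 66; 0 0 0 70; 0 0 0 73; 0 0 0 73; 0 0 0 73; 0 0 0 73")

```text
clock: 57.35
tool_pos: [519.8, -185.2, 57.7]
tool_rot: [0.0, 0.609, 0.793, 0.001]
ft_force: [3.9, 11.1, 6.0]
opening: 0.175
finger_force: 58.6
```

>>> carry_out(deltas="0 0 0 0; 0 0 0 0; 0 0 0 0; 0 0 0 0; 0 0 0 0; 0 0 0 0", claw=0.55)

```text
clock: 58.1
tool_pos: [519.1, -186.3, 57.1]
tool_rot: [-0.0, 0.609, 0.793, -0.0]
ft_force: [-0.2, -1.0, -0.3]
opening: 0.448
finger_force: 0.0
```

>>> carry_out(deltas="0 0 -20 0; 0 0 -50 0; 0 0 -90 0; 0 0 -130 0; 0 0 -170 0; 0 0 -190 0; 0 0 -190 0; 0 0 -190 0")

```text
clock: 59.1
tool_pos: [518.9, -186.2, 246.0]
tool_rot: [-0.001, 0.609, 0.793, -0.0]
ft_force: [-0.2, 0.3, -0.5]
opening: 0.451
finger_force: 0.0
```

```bash
python3 - <<'E'
from h import *
s=env.sense();print(s['clock'],s['tool_pos'])
p,im,W=grab('wrist'); W=cloud(p,W)
red=(im[...,0]>90)&(im[...,1]<.45*im[...,0])&(im[...,2]<.45*im[...,0])&(abs(W[...,0]-515)<60)&(abs(W[...,1]+186)<50)
q=W[red]; t=q[q[:,2]>np.percentile(q[:,2],90)-4]; print(len(q),cv2.minAreaRect(t[:,:2].astype(np.float32)))
for n in('side','top'):
    p,im,d=grab(n); W=cloud(p,d); deckstems(W,im); save(n+'8.png',im)
    for nme,x,y in (('tin',345,401),('jar',587,391),('tape',580,282),('carton',473,397),('shade',471,289),('bulb',356,296)):
        q=W[(np.hypot(W[...,0]-x,W[...,1]-y)<45)&(W[...,2]>30)&(W[...,2]<100)]
        if len(q): print(nme,len(q),((q.min(0)+q.max(0))/2).round(1))
E
```

```text
59.1 [ 518.89545585 -186.15001928  245.96882432]
982 ((520.841064453125, -185.85733032226562), (15.343894004821777, 61.578712463378906), 14.6822509765625)
  stem deck [-34.7 116.   55.2] zmax 74.0 61
  stem deck [-37.5  41.   49.2] zmax 62.0 17
  stem deck [-30.9 -43.8  55.8] zmax 74.0 18
  stem deck [ -32.9 -117.3   54.8] zmax 73.0 73
tin 297 [343.7 401.8  56.1]
tape 154 [579.3 273.2  43. ]
carton 30 [456.2 392.3  38.8]
shade 209 [470.1 285.8  52.9]
bulb 257 [355.7 294.5  58.4]
  stem deck [-33.4 115.   56.1] zmax 76.0 57
  stem deck [-33.4  38.4  57.4] zmax 76.0 55
  stem deck [-31.7 -41.1  54. ] zmax 71.0 57
tin 341 [343.3 400.9  55.8]
jar 345 [586.4 390.9  56.8]
tape 324 [580.6 281.3  42.9]
carton 381 [473.4 397.2  62.2]
shade 301 [470.3 288.7  53.2]
bulb 275 [356.1 297.5  58.2]
```

View pics/top8.png

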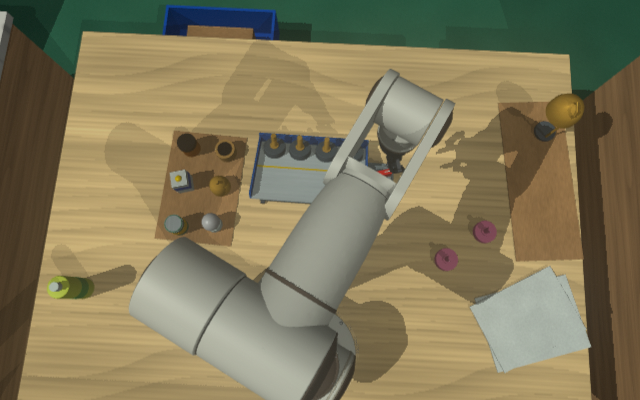

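The tin stands upright on the sheet at (175,224), and the things around it are unmoved. The bases are all home at the back stop. The knob has turned 74 degrees, to 1.29 rad, so it is locked. The arm is clear and I'm handing in.

```bash
python3 -c "
from h import *
print(env.close_job())"
```

```text
the job is handed in; nothing more can be done
None
```

I handed the job in at about 59 s: the tin stands upright on the cardboard with nothing there disturbed, all four lamp bases rest side by side against the back stop, and the red knob is turned to its locked position (measured 1.29 rad) and released. The hand-in call returned no verdict.

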